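Let one roller out of the tipping pan past a held stop plate

ROBOT

A 6-joint arm with a two-finger parallel gripper is mounted at the origin on the work surface; the furniture and walls round the work are solid. World frame = base frame: x ahead of the robot, y to its left, z up, the work surface at z = 0. Lengths are in m, angles in rad, forces in N, time in s.
With the tool pointing down it reaches from about 0.35 to 0.975 m from the base axis. Payload 4.9 kg.
Tool frame: the origin (TCP) lies midway between the tips of the shut fingers; the grasp point (between the pads) lies 19 mm behind it; z points along the fingers, y is the direction in which the jaws open and shut (so a half turn about z gives the same grasp; the last joint's range is limited). The gripper opens to 85 mm and grips with 20 to 120 N. Pads are 22 mm wide; open, the fingers measure 114 mm over their backs; the gripper's body (76 mm by 85 mm) begins 54 mm behind the grasp point. The pads swing forward as they close: fully open they stand 13 mm farther back than shut.
Start: joints at [-0.119, 0.053, 1.613, -0, 1.476, -0.119], TCP at [0.625, 0, 0.231] pointing down, gripper open.
Joint ranges: [-3.01, 3.01], [-1.01, 2.22], [0.06, 2.58], [-1.02, 4.17], [0.09, 2.62], [-3.14, 3.14]. Speed limits (rad/s): [2.57, 2.57, 3.14, 3.14, 3.14, 3.14].

INTERFACE

Orientations are given as a unit quaternion [w, x, y, z].
In Python, from plant import state, grab_frame, camera_params, job_done, boxes_of gives the robot as it stands.
- The arm moves only by the tool step_arm, never from a script. Its argument "steps" is a list of rows, each a list of 4 numbers: the shift along the tool's x, y, z in mm, then the turn about the tool's z in degrees. A call has 1 to 8 rows; each row shifts and turns the pose as measured when the row begins, along the tool's axes as they then stand; what a row does not reach is not made up. A row lasts 1/10 s, in which the tool goes at most 50 mm and 8.59 degrees, less where a joint would pass 70% of its speed; a pose out of reach is approached as far as the arm can. A call is refused whole if a number of a shift passes 50 or a number of a turn 8.59, either way. A call with a gripper value outside its range is refused whole. "claw" is the opening in per cent of the stroke, from 0 (shut) to 100 (fully open), set as the call begins (left out, the last holds). The fingers move at their own pace and stop on an object; the grip force is fixed at half the most. Time passes only in rows, so rows that do not move let the fingers close. It gives the time, the measured TCP pose, the force and the opening at its end, in the units of the state.
- state(): the state, without advancing time (a new reading comes with each control period).
- grab_frame(name): name is "scene" or "side" or "wrist"; returns (picture, depth): 400x640x3 uint8, red, green, blue; 400x640 float32, m along the optical axis (not along the pixel's ray), 0 where there is no reading.
- camera_params(name): a dict with "mtx" (3x3 intrinsics, pixels), "extrinsics" (4x4, takes a point from camera to world coordinates); the wrist camera has in their place "T_tool_cam" (4x4, takes a point from camera to tool coordinates, whose origin is the TCP and whose axes are the flange's). Camera axes: x right, y down, z forward; pixel columns grow to the right and rows downward; lengths in m; the calibration is good to about 2 mm. A picture is of the moment at which its call begins: read the wrist's pose just before it. camera_params takes no time and is no camera call.
- job_done(): hands the job in, once; it reports no verdict.
Trained networks look in the newest picture that a camera, given by its name, has taken for a name from the list of things; names that differ only in an ending like _2 or _b are one class to them, and where a whole thing is asked for, a point or a joint stands for the part that bears it (a point fixed in the world has none). Each returns a list of dicts, best first, with "p" (0 to 1); they miss things now and then, are a little off and sometimes report something else, mostly with a low value. They report only what shows in the picture. A call takes as long as a camera call. They do not tell look-alikes from the thing itself.
- boxes_of(camera, label): "box" ([left, top, width, height] in pixels, round what is visible of it).
The state is a dict: "time": time; "joint_pos": joint angles; "joint_vel": joint speeds; "joint_efforts": joint torques, N m; "tool_pos": TCP position; "tool_rot": TCP orientation; "contact_force": force on the tool from outside, world axes, zero at the start; "ft_torque": the same for the moment, N m; "gripper_width": opening from 0.0 (shut) to 1.0 (fully open).
Only numpy, scipy, OpenCV 4.12 (cv2) and the standard library are available. Lean on these libraries where they do the work, as an engineer would, in place of code of your own. Each camera call takes 0.05 s, during which the arm holds its last target. There are 200 camera calls.

TASK

Take the stop plate from its stand and hold it upright across the mouth of the tipping pan so that it bars the two plain rollers and leaves open only the lane of the waisted roller, then press the lip down with it so that the pan tips and the waisted roller alone rolls out into the catch tray. Keep the plate there until the roller is in the tray, let the pan come back to rest with the plain rollers still in it, and put the plate back upright in its stand. Do not touch the rollers with the robot and do not disturb the other things on the bench.

Things in the scene. Friction and masses are not known exactly. Their poses are not given: they have to be found in the camera images.
- tipper: Fixed stand of the tipping pan, 290 x 270 mm on the bench, catch tray in front. Origin on the bench straight below the pan's pivot; x points from the mouth to the rear of the pan, y along its width (pivot axis), z up. Pivot at z = 80 mm. Two grey cheeks at y = +-129 mm, 98 mm high, carry the pivot.
- catch_tray (a point): Middle of the open catch tray's floor before the pan's mouth, 24 mm above the bench, 126 mm before the pivot; axes as the stand's. Inside the tray is 115 mm along x and 253 mm along y; its floor slopes gently to the front; front wall 80 mm, side walls 60 mm above the bench.
- pan (a joint): Tilt of the steel pan, 0 to 0.45 rad. 0: at rest, its rear 0.14 rad low. It grows as the lip (the -x end) is pressed down; level at 0.14; rollers roll out freely from about 0.25. The pan is tail-heavy and swings back to 0 when the lip is let go. About 8 to 15 N on the lip moves it.
- pan_lip (a point): Point on the top face of the pan's bare lip at mid width, 42 mm before the pivot and 6 mm above its axis; turns with the pan (x along its floor to the rear, y along its width, z up from the floor). At rest 92 mm above the bench; it sinks 13 mm by 0.3 rad, 19 mm by 0.45 rad. The bare lip runs from 16 mm before this point to 18 mm behind it, where the walls begin.
- pan_floor (a point): Middle of the pan's floor, 77 mm behind the lip point; turns with the pan. The pan is 238 mm wide, with three lanes each 74 mm wide, centred at y = -78, 0 and 78 mm, parted by ribs 18 mm high; side and rear walls stand 38 mm above the floor; the front is open.
- waisted_roller: Waisted roller (a spool: 14 mm thick discs at its ends, a 22 mm thick waist between): closed hollow steel, 44 mm diameter, 60 mm long, about 0.12 kg; origin at its centre, y along its axis. It lies across its lane with its axis parallel to the pan's width and at the start rests against the pan's rear wall. It is in one of the two outer lanes.
- plain_roller_a: Plain roller (straight cylinder): closed hollow steel, 44 mm diameter, 60 mm long, about 0.12 kg; origin at its centre, y along its axis. It lies across its lane with its axis parallel to the pan's width and at the start rests against the pan's rear wall. It is in the other outer lane.
- plain_roller_b: Plain roller (straight cylinder): closed hollow steel, 44 mm diameter, 60 mm long, about 0.12 kg; origin at its centre, y along its axis. It lies across its lane with its axis parallel to the pan's width and at the start rests against the pan's rear wall. It is in the middle lane.
- stop_plate: Stop plate: upright aluminium plate 150 mm long (y), 6 mm thick (x), 70 mm high, with a dark steel grip bar 12 mm thick and 90 mm long on its top edge from 66 to 94 mm above its lower edge; 0.25 kg. Origin at the middle of its lower edge, z up. At the start it stands in its stand; it is gripped by the bar from above, across its thickness.
- plate_stand: Fixed stand of the stop plate, 60 x 120 mm. Origin on the bench below its middle; y along the slot. The slot is 14 mm wide and open at both ends, its floor 8 mm above the bench, between two rails whose tops are 38 mm above the bench.
- offcut_round: Standing round bar offcut, 28 mm wide, 78 mm high; a bystander to leave alone. Origin under its middle.
- offcut_pipe: Standing pipe offcut, 48 mm wide, 55 mm high; a bystander to leave alone. Origin under its middle.
There are look-alikes about, which are no part of the job. What is shaped like the plain_roller_a but pink is not meant.

How it is judged:
On the way, in this order (a step that is already met when the one before it is completed fails the run):
1. the stop plate stands across the lip and has begun to tip the pan, all rollers still in it (x of stop_plate in the frame of pan_lip between -0.02 and 0.02 m and y of stop_plate in the frame of pan_lip between -0.085 and 0.085 m and z of stop_plate in the frame of pan_lip between -0.01 and 0.02 m and angle between the y axis of stop_plate and the y axis of pan_lip, either way round below 0.15 rad and x of waisted_roller in the frame of pan_lip between 0 and 0.14 m and y of waisted_roller in the frame of pan_lip between -0.12 and 0.12 m and z of waisted_roller in the frame of pan_lip between 0 and 0.05 m and x of plain_roller_a in the frame of pan_lip between 0 and 0.14 m and y of plain_roller_a in the frame of pan_lip between -0.12 and 0.12 m and z of plain_roller_a in the frame of pan_lip between 0 and 0.05 m and x of plain_roller_b in the frame of pan_lip between 0 and 0.14 m and y of plain_roller_b in the frame of pan_lip between -0.12 and 0.12 m and z of plain_roller_b in the frame of pan_lip between 0 and 0.05 m and value of joint pan above 0.06 rad), for 0.04 s.
2. the waisted roller is in the catch tray while the plate still stands across the lip and both plain rollers are in the pan (x of stop_plate in the frame of pan_lip between -0.02 and 0.02 m and y of stop_plate in the frame of pan_lip between -0.085 and 0.085 m and z of stop_plate in the frame of pan_lip between -0.01 and 0.02 m and angle between the y axis of stop_plate and the y axis of pan_lip, either way round below 0.15 rad and x of waisted_roller in the frame of tipper between -0.185 and -0.066 m and y of waisted_roller in the frame of tipper between -0.13 and 0.13 m and z of waisted_roller in the frame of tipper between 0 and 0.07 m and x of plain_roller_a in the frame of pan_lip between 0 and 0.14 m and y of plain_roller_a in the frame of pan_lip between -0.12 and 0.12 m and z of plain_roller_a in the frame of pan_lip between 0 and 0.05 m and x of plain_roller_b in the frame of pan_lip between 0 and 0.14 m and y of plain_roller_b in the frame of pan_lip between -0.12 and 0.12 m and z of plain_roller_b in the frame of pan_lip between 0 and 0.05 m), for 0.04 s.
At the end, for the whole second after the job is handed in: The waisted roller lies at rest in the catch tray; both plain rollers lie at rest in the pan, which has swung back to rest (joint below 0.05 rad); the stop plate is released in the slot of its stand, within 40 mm of the middle along it, down on the slot's floor and within 0.3 rad of upright (x of waisted_roller in the frame of tipper between -0.185 and -0.066 m and y of waisted_roller in the frame of tipper between -0.13 and 0.13 m and z of waisted_roller in the frame of tipper between 0 and 0.07 m and x of plain_roller_a in the frame of pan_lip between 0 and 0.14 m and y of plain_roller_a in the frame of pan_lip between -0.12 and 0.12 m and z of plain_roller_a in the frame of pan_lip between 0 and 0.05 m and x of plain_roller_b in the frame of pan_lip between 0 and 0.14 m and y of plain_roller_b in the frame of pan_lip between -0.12 and 0.12 m and z of plain_roller_b in the frame of pan_lip between 0 and 0.05 m and linear speed of each of waisted_roller, plain_roller_a, plain_roller_b, stop_plate below 0.03 m/s and value of joint pan below 0.05 rad and x of stop_plate in the frame of plate_stand between -0.012 and 0.012 m and y of stop_plate in the frame of plate_stand between -0.04 and 0.04 m and z of stop_plate in the frame of plate_stand between 0 and 0.014 m and angle between stop_plate's own z axis and vertical below 0.3 rad); the robot touches nothing.
It fails at once if the robot touches a roller (contact force between any of the fingers, the arm and waisted_roller above 1 N or contact force between any of the fingers, the arm and plain_roller_a above 1 N or contact force between any of the fingers, the arm and plain_roller_b above 1 N).
It fails at once if a plain roller leaves the pan (x of any of plain_roller_a, plain_roller_b in the frame of pan_lip below -0.015 m or height (world z) of any of plain_roller_a, plain_roller_b below 0.065 m).
It fails at once if the round bar offcut or the pipe offcut is moved by more than 30 mm (distance of any of offcut_round, offcut_pipe from where it was at the start of the episode above 0.03 m).
It also fails if it takes over 54 s, if anything falls off the work surface, if the arm or the gripper's body presses on something with over 40 N, if the wrist force passes 120 N, or if a joint passes its speed limit or range.

## Working session

There is one attempt and no reset: what is moved stays moved. The work goes in short steps, Python scripts to look and compute and a tool call to move; the robot and the scene stay as the last step left them, time stands still between calls to the robot, and variables do not carry over. Pictures are saved under pics/ and viewed, about 8 in all and at most 12, crops included, and the job is handed in when it is done.

Besides the shell and the picture viewer there is one more tool, called after "Request:" as name(argument=value, ...) on one line, values as JSON. step_arm: Moves the arm, as the interface text tells. Its arguments: {"type":"object","properties":{"steps":{"type":"array"},"claw":{"type":"number"}},"required":["steps"]}

```bash
mkdir -p pics; cat > h.py <<'E'
import numpy as np,cv2
from plant import state,grab_frame,camera_params,job_done,boxes_of
from scipy.spatial.transform import Rotation as R
def T_tool(s=None):
    s=s or state();q=s["tool_rot"];T=np.eye(4);T[:3,:3]=R.from_quat([q[1],q[2],q[3],q[0]]).as_matrix();T[:3,3]=s["tool_pos"];return T
def cloud(name):
    T0=T_tool();im,d=grab_frame(name);c=camera_params(name);K=np.array(c["mtx"])
    E=np.array(c["extrinsics"]) if "extrinsics" in c else T0@np.array(c["T_tool_cam"])
    v,u=np.mgrid[:400,:640];P=np.stack([(u-K[0,2])/K[0,0]*d,(v-K[1,2])/K[1,1]*d,d],-1)@E[:3,:3].T+E[:3,3]
    P[d==0]=np.nan
    return im,P
def save(n,im): cv2.imwrite("pics/"+n,im[...,::-1])
E
python3 - <<'E'
from h import *
s=state();print(s)
out=[]
for c in("scene","side"):
    im,P=cloud(c);np.savez(c,im=im,P=P);out.append(im)
    for l in("tipper","pan","waisted_roller","plain_roller_a","stop_plate","plate_stand","offcut_round","offcut_pipe"):
        for b in boxes_of(c,l)[:4]:
            x,y,w,h=map(int,b["box"]);print(c,l,round(b["p"],2),[x,y,w,h],np.round(P[min(399,y+h//2),min(639,x+w//2)],3))
save("a.png",out[0]);save("b.png",out[1])
E
```

```text
{'time': 0.0, 'joint_pos': array([-1.18983615e-01,  5.33315202e-02,  1.61430024e+00, -1.27033327e-05,
        1.47599016e+00, -1.19019485e-01]), 'joint_vel': array([ 0.00102699,  0.00083689,  0.00129359, -0.00040459, -0.00153188,
       -0.00081839]), 'joint_efforts': array([ 2.70554956e-04, -3.93670499e+01, -3.70175600e+01, -1.62778279e-04,
        6.93513779e-03, -6.06393527e-06]), 'tool_pos': array([6.24376773e-01, 8.16023379e-05, 2.30074997e-01]), 'tool_rot': array([-7.93646729e-04,  7.07093305e-01,  7.07119529e-01, -6.32171713e-04]), 'contact_force': array([-0.43613647,  0.21229873,  0.0930442 ]), 'ft_torque': array([-0.03172857, -0.02829512,  0.00544732]), 'gripper_width': 1.0009548060491344}
scene tipper 0.62 [224, 174, 125, 107] [0.53  0.047 0.09 ]
scene pan 0.75 [220, 177, 75, 75] [0.614 0.001 0.082]
scene waisted_roller 0.63 [236, 177, 21, 26] [ 0.654 -0.062  0.106]
scene plain_roller_a 0.96 [224, 223, 23, 25] [0.64  0.106 0.119]
scene plain_roller_a 0.74 [408, 318, 25, 36] [0.213 0.287 0.043]
scene plain_roller_a 0.51 [223, 173, 73, 85] [0.608 0.003 0.082]
scene stop_plate
[... 660 characters left out ...]
aisted_roller 0.65 [340, 242, 27, 16] [0.657 0.01  0.117]
side waisted_roller 0.51 [308, 247, 26, 17] [ 0.657 -0.068  0.109]
side plain_roller_a 0.77 [368, 233, 25, 18] [0.639 0.081 0.118]
side plain_roller_a 0.67 [337, 241, 29, 17] [0.655 0.006 0.119]
side plain_roller_a 0.54 [391, 164, 21, 18] [0.224 0.273 0.029]
side plain_roller_a 0.5 [300, 211, 101, 66] [0.634 0.007 0.115]
side stop_plate 0.95 [193, 237, 58, 27] [ 0.556 -0.318  0.055]
side plate_stand 0.87 [199, 254, 45, 20] [ 0.569 -0.325  0.017]
side offcut_round 0.59 [247, 265, 12, 26] [ 0.659 -0.236  0.053]
side offcut_round 0.29 [285, 188, 120, 104] [0.587 0.005 0.084]
side offcut_pipe 0.79 [231, 205, 15, 24] [ 0.422 -0.282  0.052]
```

```bash
python3 - <<'E'
from h import *
a=np.load("scene.npz")["im"][110:370,180:480];b=np.load("side.npz")["im"][150:310,170:430]
save("ab.png",np.vstack([cv2.resize(a,(600,520)) [:330],cv2.resize(b,(600,369),interpolation=2)[:270]]))
E
```

```text
(no output)
```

View pics/ab.png

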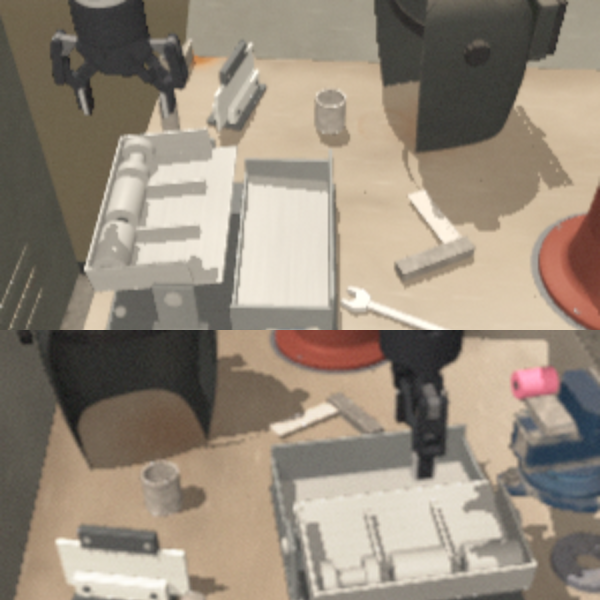

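The waisted roller (scene 246,190; side 321,255) lies in the lane at world −y. The pink look-alike sits on the vise (side ~400,172) and is not part of the job. Next I'm raising the arm for a wrist view.

Request:
step_arm(steps=[[0, -20, -50, 0], [0, -20, -50, 0], [0, -20, -50, 0], [0, 0, -50, 0]])

```text
time: 1.3
tool_pos: [0.5633, 0.0003, 0.4175]
tool_rot: [-0.009, 0.707, 0.707, -0.007]
contact_force: [1.3, -0.4, 0.2]
gripper_width: 1.0
```

```bash
python3 - <<'E'
from h import *
s=state();print(s["tool_pos"],s["time"],camera_params("wrist"))
im,P=cloud("wrist");np.savez("w1",im=im,P=P)
side=np.load("side.npz");P2=side["P"];z=P2[...,2]
# plate bar/plate points in side cam
m=(np.abs(P2[...,0]-.55)<.1)&(np.abs(P2[...,1]+.31)<.1)&(z>.06)
Q=P2[m];print(len(Q),Q.min(0),Q.max(0),np.nanmean(Q,0))
r=cv2.minAreaRect(Q[:,:2].astype(np.float32)*1000);print(r)
for l in("pan","tipper","waisted_roller","plain_roller_a","stop_plate"):
    print(l,[(round(b["p"],2),[int(i) for i in b["box"]]) for b in boxes_of("wrist",l)[:4]])
h=np.nan_to_num(P[...,2]);hm=cv2.applyColorMap((np.clip(h/.15,0,1)*255).astype(np.uint8),cv2.COLORMAP_JET)[...,::-1]
save("w1.png",np.vstack([im,hm])[:, :].copy()[::1]) 
cv2.imwrite("pics/w1s.png",cv2.resize(np.vstack([im,hm])[...,::-1],(480,600)))
E
```

```text
[5.63315928e-01 2.85056979e-04 4.17485797e-01] 1.3 {'mtx': array([[358.62781468,   0.        , 319.02056667],
       [  0.        , 358.62781468, 199.00955435],
       [  0.        ,   0.        ,   1.        ]]), 'T_tool_cam': array([[ 1.38938563e-03, -9.51665227e-01, -3.07134115e-01,
         7.90816314e-02],
       [ 9.99998573e-01,  1.61737286e-03, -4.87779957e-04,
         4.88462719e-04],
       [ 9.60953606e-04, -3.07132999e-01,  9.51666117e-01,
        -1.43200212e-01],
       [ 0.00000000e+00,  0.00000000e+00,  0.00000000e+00,
         1.00000000e+00]])}
656 [ 0.53040584 -0.38927008  0.06009756] [ 0.64980648 -0.22105017  0.10546109] [ 0.56373485 -0.30905684  0.08262137]
((573.3636474609375, -292.1986083984375), (205.70413208007812, 64.2747573852539), 51.80509567260742)
pan [(0.79, [278, 35, 137, 203])]
tipper []
waisted_roller [(0.91, [377, 176, 27, 42])]
plain_roller_a [(0.66, [373, 50, 35, 56]), (0.55, [368, 114, 37, 49])]
stop_plate [(0.85, [310, 282, 24, 91]), (0.5, [175, 28, 241, 213]), (0.31, [378, 171, 26, 49])]
```

View pics/w1s.png

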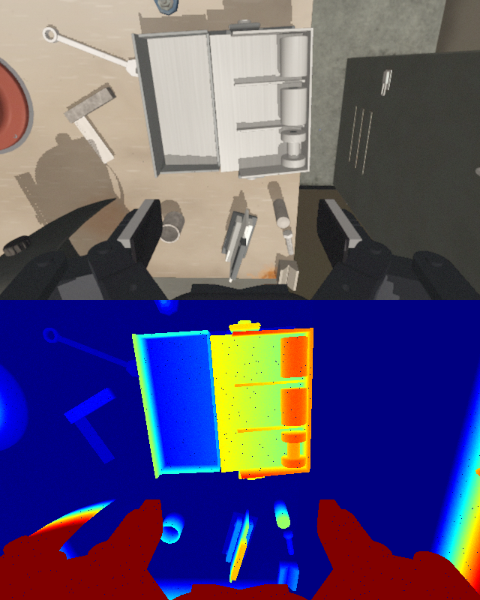

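The wrist view shows the pan with its mouth toward −x, the waisted roller in the −y lane at (390,197), plain rollers at (390,78) and (387,138), and the plate at (322,327). Next is a numeric fit of the tipper and the plate.

```bash
python3 - <<'E'
from h import *
P=np.load("w1.npz")["P"];X,Y,Z=P[...,0],P[...,1],P[...,2]
# lip edge: along each row, first pixel with z>.08 after tray
e=[];rw=[]
for v in range(45,235):
    z=Z[v];x=X[v]
    i=[u for u in range(230,340) if z[u]>.083 and z[u-1]<.06 or (z[u]>.083 and z[u-2]<.06)]
    if i: e.append([X[v,i[0]],Y[v,i[0]]])
e=np.array(e)
def line(e,n):
    for _ in range(4):
        p=np.polyfit(e[:,1],e[:,0],1);r=e[:,0]-np.polyval(p,e[:,1]);e=e[abs(r)<max(.002,2*r.std())]
    print(n,len(e),"yaw(y axis)",p, r.std(), "Y range",e[:,1].min(),e[:,1].max());return p
p=line(e,"lip")
yaw=-np.arctan(p[0]);print("yaw deg",np.degrees(yaw))
c,s=np.cos(yaw),np.sin(yaw)
# coordinates in yawed axes
A=c*X+s*Y;B=-s*X+c*Y
E_=c*e[:,0]+s*e[:,1];print("lip edge A",np.median(E_))
a0=np.median(E_)
# side walls / ribs: compare with floor plane z=.0936-? tan(.14)
fl=.0938-(A-a0)*np.tan(.14)
H=Z-fl
reg=(A>a0+.045)&(A<a0+.085)&(abs(B+.0)<.25)
hb=np.arange(-.20,.22,.002)
for nm,cond in(("rib",reg&(H>.01)&(H<.025)),("wall",reg&(H>.033)&(H<.045))):
    h,_=np.histogram(B[cond],hb);print(nm,[(round(hb[i]+.001,3),int(h[i])) for i in range(len(h)) if h[i]>3])
print("floor resid",np.nanmedian(H[(A>a0+.003)&(A<a0+.1)&(abs(H)<.008)]))
# rear wall top
reg=(H>.03)&(H<.045)&(A>a0+.12)&(A<a0+.22)&(B>-.2)&(B<.2)
h,_=np.histogram(A[reg]-a0,np.arange(.12,.22,.002));print("rear",h)
# rollers
for n,(x,y,w,h) in dict(waist=(377,176,27,42),pa=(373,50,35,56),pb=(368,114,37,49)).items():
    q=np.s_[y+4:y+h-4,x+4:x+w-4];print(n,np.nanmedian(A[q])-a0,np.nanmedian(B[q]),np.nanmax(H[q]))
# plate
m=(abs(X-.55)<.06)&(abs(Y+.3)<.12)&(Z>.085)&(Z<.125)
Q=np.stack([X[m],Y[m],Z[m]],1);print("bar",len(Q),np.median(Q,0),np.percentile(Q,98,axis=0),cv2.minAreaRect((Q[:,:2]*1000).astype(np.float32)))
m=(abs(X-.55)<.06)&(abs(Y+.3)<.12)&(Z>.032)&(Z<.044)
Q=np.stack([X[m],Y[m],Z[m]],1);print("rails",len(Q),np.median(Q,0),cv2.minAreaRect((Q[:,:2]*1000).astype(np.float32)))
E
```

```text
lip 183 yaw(y axis) [-0.05846774  0.51597408] 0.0004360892268842488 Y range -0.11433376965363715 0.12180592284163874
yaw deg 3.3461451864550082
lip edge A 0.5151106298031618
rib [(np.float64(-0.159), 16), (np.float64(-0.157), 16), (np.float64(-0.143), 76), (np.float64(-0.141), 45), (np.float64(-0.067), 39), (np.float64(-0.065), 68), (np.float64(-0.063), 17), (np.float64(0.011), 50), (np.float64(0.013), 66), (np.float64(0.087), 17), (np.float64(0.089), 25), (np.float64(0.099), 56), (np.float64(0.101), 59), (np.float64(0.103), 56), (np.float64(0.105), 38)]
wall [(np.float64(-0.145), 30), (np.float64(-0.143), 77), (np.float64(-0.141), 24), (np.float64(0.087), 6), (np.float64(0.089), 81), (np.float64(0.091), 64)]
floor resid 0.0009476520069662403
rear [254 272 254 226 257 248 177 175 170 197 202 184 198 201 168 151 119  66
 547 308 120   0   0   0   0   0   0   0   0   0   0   0   0   0   0   0
   0   0   0   0   0   0   0   0   0   0   0   0   0]
waist 0.12966277801666248 -0.10073642503937749 0.04875276164177439
pa 0.12804821645760467 0.04926568983373801 0.047372597048877405
pb 0.12360997825671816 -0.02145399494107976 0.04689674263289399
bar 495 [ 0.55525705 -0.30770076  0.10225047] [ 0.5689479  -0.27073435  0.10435882] ((554.4246826171875, -314.1331787109375), (90.64867401123047, 12.89686107635498), 75.62146759033203)
rails 614 [ 0.54681323 -0.2998299   0.03866052] ((555.1105346679688, -313.330078125), (148.67092895507812, 38.389503479003906), 75.68911743164062)
```

```bash
cat >> h.py <<'E'
def goal(x,y,z,jaw,s=None):
    s=s or state();T=T_tool(s);d=(np.array([x,y,z])-T[:3,3])*1000
    j=np.degrees(np.arctan2(T[1,1],T[0,1]));w=-((jaw-j+90)%180-90)
    print("t",round(s["time"],2),"pos",np.round(s["tool_pos"],4),"jaw",round(j,2),"tilt axis",np.round(np.degrees([T[0,2],T[1,2]]),2),"F",np.round(s["contact_force"],1),"w",round(s["gripper_width"],3))
    print("tool shift mm",np.round(T[:3,:3].T@d,1),"turn",round(w,2))
E
python3 -c "
from h import *
goal(.5545,-.314,.25,-14.4)"
```

```text
t 1.6 pos [5.650e-01 1.000e-04 4.141e-01] jaw 0.0 tilt axis [-1.38  0.17] F [-0.8  0.1 -0. ] w 1.001
tool shift mm [-314.6   -6.5  163.4] turn 14.4
```

Request:
step_arm(steps=[[-40, 0, 0, 0], [-45, 0, 0, 0], [-45, 0, 0, 0], [-45, 0, 0, 0], [-45, 0, 0, 0], [-45, 0, 10, 0], [-25, 0, 20, 0], [0, 0, 20, 0]])

```text
time: 2.4
tool_pos: [0.5607, -0.2978, 0.3396]
tool_rot: [-0.023, 0.705, 0.709, -0.012]
contact_force: [0.5, 0.9, 0.2]
gripper_width: 1.003
```

```bash
python3 -c "
from h import *
goal(.5545,-.314,.25,-14.4)"
```

```text
t 2.4 pos [ 0.5607 -0.2978  0.3396] jaw 0.33 tilt axis [-2.88  0.9 ] F [0.5 0.9 0.2] w 1.003
tool shift mm [-17.6  -1.8  89.5] turn 14.73
```

Request:
step_arm(steps=[[-8, 0, 20, 4.9], [-8, 0, 20, 4.9], [-5, 0, 15, 4.9]])

```text
time: 2.7
tool_pos: [0.5528, -0.3178, 0.271]
tool_rot: [-0.03, 0.793, 0.608, -0.017]
contact_force: [0.5, -0.0, 0.6]
gripper_width: 1.002
```

```bash
python3 -c "
from h import *
goal(.5545,-.314,.25,-14.4)"
```

```text
t 2.7 pos [ 0.5528 -0.3178  0.271 ] jaw -15.03 tilt axis [-3.64  1.47] F [ 0.5 -0.   0.6] w 1.002
tool shift mm [ 4.   2.1 20.9] turn -0.63
```

Request:
step_arm(steps=[[0, 0, 0, 0], [0, 0, 0, 0]])

```text
time: 2.9
tool_pos: [0.5499, -0.3165, 0.2626]
tool_rot: [-0.036, 0.793, 0.608, -0.019]
contact_force: [0.5, -1.2, 1.2]
gripper_width: 1.002
```

```bash
python3 -c "
from h import *
goal(.5545,-.314,.25,-14.4);print(state()['joint_pos'])"
```

```text
t 2.9 pos [ 0.5499 -0.3165  0.2626] jaw -14.97 tilt axis [-4.28  1.94] F [ 0.5 -1.2  1.2] w 1.002
tool shift mm [ 3.4  4.8 12.3] turn -0.57
[-0.63198803  0.11196045  1.49978974 -0.01677186  1.61027005 -0.37010282]
```

Request:
step_arm(steps=[[2, 6, 45, 0], [1, 4, 45, 0]])

```text
time: 3.1
tool_pos: [0.5582, -0.3157, 0.1794]
tool_rot: [-0.028, 0.792, 0.61, -0.017]
contact_force: [-0.4, -0.7, -0.4]
gripper_width: 1.001
```

```bash
python3 - <<'E'
from h import *
goal(.5535,-.314,.069,-14.4)
im,P=cloud("wrist");X,Y,Z=P[...,0],P[...,1],P[...,2]
save("w2.png",im)
m=(abs(X-.55)<.06)&(abs(Y+.31)<.1)&(Z>.092)&(Z<.112)
Q=np.stack([X[m],Y[m],Z[m]],1);print("bar",len(Q),np.median(Q,0),cv2.minAreaRect((Q[:,:2]*1000).astype(np.float32)))
goal(.5535,-.314,.069,-14.4)
E
```

```text
t 3.1 pos [ 0.5582 -0.3157  0.1794] jaw -14.8 tilt axis [-3.52  1.41] F [-0.4 -0.7 -0.4] w 1.001
tool shift mm [ -0.4   2.3 110.5] turn -0.4
bar 2447 [ 0.55518064 -0.31030946  0.1025297 ] ((554.0529174804688, -314.558349609375), (89.86190795898438, 12.563126564025879), 75.82846069335938)
t 3.15 pos [ 0.5549 -0.3131  0.1704] jaw -14.77 tilt axis [-4.1   1.83] F [-2.2  0.8 -5.5] w 0.999
tool shift mm [ -2.5   6.7 101.2] turn -0.37
```

View pics/w2.png

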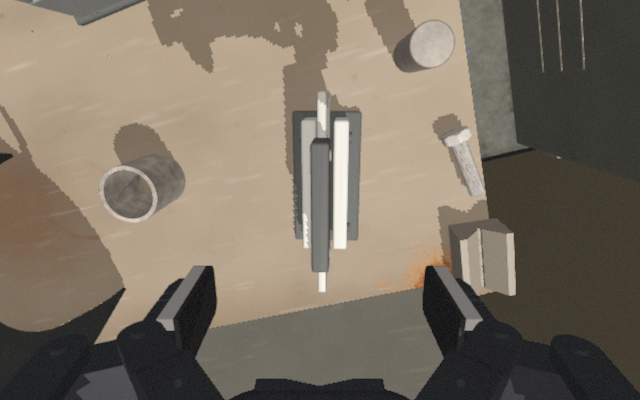

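The picture shows the plate's bar at (320,205), between the two open fingers and parallel to the pads. The fitted pose matches the first one.

Request:
step_arm(steps=[[-2, 5, 50, 0], [0, 2, 46, 0]])

```text
time: 3.35
tool_pos: [0.5589, -0.316, 0.0889]
tool_rot: [-0.029, 0.791, 0.611, -0.017]
contact_force: [0.2, -0.2, -0.6]
gripper_width: 1.001
```

```bash
python3 -c "
from h import *
goal(.553,-.3146,.07,-14.2);grab_frame('side');grab_frame('side');goal(.553,-.3146,.07,-14.2)"
```

```text
t 3.35 pos [ 0.5589 -0.316   0.0889] jaw -14.56 tilt axis [-3.55  1.43] F [ 0.2 -0.2 -0.6] w 1.001
tool shift mm [-0.3 -4.8 19.3] turn -0.36
t 3.45 pos [ 0.5545 -0.3128  0.0825] jaw -14.57 tilt axis [-4.22  1.92] F [-1.2  1.3 -1.6] w 1.0
tool shift mm [-2.3 -0.  12.5] turn -0.37
```

Request:
step_arm(steps=[[-2, 0, 12, 0]])

```text
time: 3.55
tool_pos: [0.5554, -0.3156, 0.0743]
tool_rot: [-0.033, 0.79, 0.612, -0.018]
contact_force: [0.5, 0.6, 1.5]
gripper_width: 0.993
```

Request:
step_arm(steps=[[0, 0, 0, 0]], claw=0)

```text
time: 3.65
tool_pos: [0.5549, -0.3154, 0.0741]
tool_rot: [-0.034, 0.79, 0.612, -0.018]
contact_force: [-0.2, 0.0, -1.6]
gripper_width: 0.855
```

```bash
python3 -c "
from h import *
goal(.553,-.3146,.07,-14.2)
for i in range(12): grab_frame('side')
goal(.553,-.3146,.07,-14.2)"
```

```text
t 3.65 pos [ 0.5549 -0.3154  0.0741] jaw -14.48 tilt axis [-4.06  1.79] F [-0.2  0.  -1.6] w 0.855
tool shift mm [ 0.2 -1.7  4.2] turn -0.28
t 4.25 pos [ 0.5562 -0.3161  0.0755] jaw -14.51 tilt axis [-3.85  1.66] F [ 0.8 -0.8  4. ] w 0.128
tool shift mm [ 0.6 -3.1  5.7] turn -0.31
```

Request:
step_arm(steps=[[0, 0, -50, 0], [0, 0, -50, -6], [0, 0, -50, -6], [0, 0, -20, -6]])

```text
time: 4.65
tool_pos: [0.5636, -0.318, 0.2375]
tool_rot: [-0.044, 0.681, 0.731, -0.013]
contact_force: [1.1, -0.0, -1.3]
gripper_width: 0.129
```

```bash
python3 -c "
from h import *
goal(.529,.0434,.23,3.35)"
```

```text
t 4.65 pos [ 0.5636 -0.318   0.2375] jaw 4.23 tilt axis [-4.74  2.35] F [ 1.1 -0.  -1.3] w 0.129
tool shift mm [362.2  -7.2  25.2] turn 0.88
```

Request:
step_arm(steps=[[45, -1, 0, 0], [48, -1, 1, 0], [48, -1, 2, 0], [48, -1, 2, 0], [48, -1, 2, 0], [48, -1, 2, 0], [40, -1, 2, 0]])

```text
time: 5.35
tool_pos: [0.5293, 0.0113, 0.2388]
tool_rot: [-0.046, 0.684, 0.728, -0.016]
contact_force: [1.4, -0.4, -1.8]
gripper_width: 0.129
```

```bash
python3 - <<'E'
from h import *
goal(.529,.0434,.19,3.35)
for i in range(3): grab_frame('side')
goal(.529,.0434,.19,3.35)
E
```

```text
t 5.35 pos [0.5293 0.0113 0.2388] jaw 3.74 tilt axis [-5.1   2.31] F [ 1.4 -0.4 -1.8] w 0.129
tool shift mm [29.8  6.  49.8] turn 0.39
t 5.5 pos [0.5296 0.011  0.2387] jaw 3.95 tilt axis [-5.12  2.26] F [ 0.1 -0.5 -1.9] w 0.129
tool shift mm [30.1  5.9 49.8] turn 0.6
```

```bash
python3 - <<'E'
from h import *
for cam in("side","scene"):
    im,P=cloud(cam)
    m=(abs(P[...,0]-.53)<.05)&(abs(P[...,1]-.015)<.095)&(P[...,2]>.15)&(P[...,2]<.23)
    Q=P[m];
    if len(Q)<30: print(cam,len(Q));continue
    # plate only: low z
    L=Q[Q[:,2]<.21]
    c=L.mean(0);u,s,v=np.linalg.svd(L-c);n=v[2];k=abs((L-c)@n)<.003;L=L[k];c=L.mean(0);u,s,v=np.linalg.svd(L-c);n=v[2]*np.sign(v[2][0])
    print(cam,len(Q),len(L),"centre",c.round(4),"normal",n.round(3),"min",np.percentile(L,1,axis=0).round(4),"max",np.percentile(L,99,axis=0).round(4))
    for a,b in((-.08,-.03),(-.03,.02),(.02,.09)):
        q=L[(L[:,1]>a)&(L[:,1]<b)]
        if len(q)>5:print(a,b,"zmin",np.percentile(q[:,2],1))
    ys,xs=np.where(m);save(cam+"3.png",cv2.resize(im[ys.min()-60:ys.max()+60,xs.min()-80:xs.max()+80],None,fx=3,fy=3))
E
ls pics
```

```text
side 972 604 centre [0.5284 0.0087 0.1913] normal [ 0.995  0.068 -0.073] min [ 0.5219 -0.062   0.1713] max [0.5347 0.0839 0.2096]
-0.08 -0.03 zmin 0.17036801394120063
-0.03 0.02 zmin 0.17086743714627622
0.02 0.09 zmin 0.17425409135525405
scene 249 169 centre [0.5224 0.0304 0.191 ] normal [ 0.996  0.056 -0.07 ] min [ 0.5178 -0.0562  0.1723] max [0.5269 0.0881 0.2093]
-0.08 -0.03 zmin 0.17149624948324024
-0.03 0.02 zmin 0.17284625264027964
0.02 0.09 zmin 0.17438153651386099
a.png
ab.png
b.png
scene3.png
side3.png
w1.png
w1s.png
w2.png
```

```bash
python3 -c "
from h import *
goal(.5326,.0435,.174,3.35)"
```

```text
t 5.6 pos [0.5303 0.0087 0.2392] jaw 3.73 tilt axis [-5.05  2.25] F [-0.2  0.1 -1.6] w 0.128
tool shift mm [31.6 10.1 66.1] turn 0.38
```

View pics/side3.png

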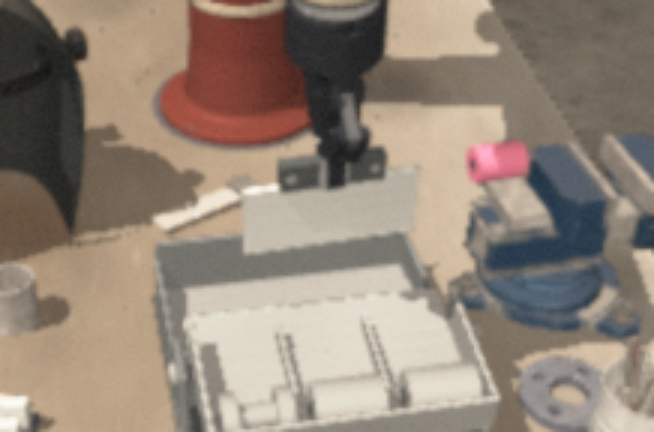

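The side crop shows the plate held square over the mouth, at crop position (330,215). All three rollers rest against the rear wall, with the waisted one leftmost at (262,408).

Request:
step_arm(steps=[[32, 6, 0, 0], [0, 4, 30, 0], [0, 0, 28, 0]])

```text
time: 5.9
tool_pos: [0.5373, 0.0395, 0.185]
tool_rot: [-0.042, 0.686, 0.726, -0.013]
contact_force: [0.1, 0.3, -2.9]
gripper_width: 0.127
```

```bash
python3 - <<'E'
from h import *
for i in range(2): grab_frame('side')
goal(.5326,.0425,.159,3.35)
for cam in("side",):
    im,P=cloud(cam);t=T_tool()[:3,3]
    m=(abs(P[...,0]-.53)<.03)&(abs(P[...,1]-t[1])<.1)&(P[...,2]>t[2]-.06)&(P[...,2]<t[2]-.02)
    L=P[m];c=L.mean(0)
    for _ in range(2):
        u,s,v=np.linalg.svd(L-c,full_matrices=False);n=v[2]*np.sign(v[2][0]);L=L[abs((L-c)@n)<.003];c=L.mean(0)
    print(len(L),c.round(4),n.round(3),np.percentile(L,1,axis=0).round(4),np.percentile(L,99,axis=0).round(4))
goal(.5326,.0425,.159,3.35)
E
```

```text
t 6.0 pos [0.5342 0.0397 0.1813] jaw 3.28 tilt axis [-5.05  2.21] F [-0.5 -0.3 -3.4] w 0.123
tool shift mm [ 1.9  0.5 22.4] turn -0.07
567 [0.5339 0.0381 0.144 ] [ 0.995  0.057 -0.077] [ 0.5281 -0.0338  0.1241] [0.5396 0.1128 0.1631]
t 6.05 pos [0.5354 0.0396 0.1837] jaw 3.28 tilt axis [-4.85  2.2 ] F [-0.2  1.  -1.8] w 0.131
tool shift mm [ 2.  -0.6 24.9] turn -0.07
```

Request:
step_arm(steps=[[3, -1, 12, 0], [0, 0, 10, 0], [0, 0, 8, 0]])

```text
time: 6.35
tool_pos: [0.5355, 0.0424, 0.1586]
tool_rot: [-0.041, 0.688, 0.725, -0.011]
contact_force: [-2.2, 5.7, 14.2]
gripper_width: 0.13
```

```bash
cat > lip.py <<'E'
from h import *
goal(.53,.0425,.146,3.35)
im,P=cloud("side");X,Y,Z=P[...,0],P[...,1],P[...,2]
c,s=np.cos(np.radians(3.346)),np.sin(np.radians(3.346))
A=c*X+s*Y-.5717;B=-s*X+c*Y+.0265
m=(A>-.02)&(A<.06)&(abs(abs(B)-20*0-.0)<.11)&(Z>.06)&(Z<.12)
Q=np.stack([A[m],Z[m]],1)
for _ in range(4):
    p=np.polyfit(Q[:,0],Q[:,1],1);r=Q[:,1]-np.polyval(p,Q[:,0]);Q=Q[r<.003]
print("pan theta",.14+np.arctan(p[0]))
t=T_tool()[:3,3]
m=(abs(A+.04)<.03)&(abs(B-.04)<.1)&(Z>t[2]-.045)&(Z<t[2]-.015)
L=np.stack([A[m],B[m],Z[m]],1);print("plate tipper frame",len(L),np.percentile(L,[1,50,99],axis=0).round(4).tolist())
ys,xs=180,290;save("lip%d.png"%round(state()["time"]*100),cv2.resize(im[160:300,270:420],None,fx=4,fy=4))
for l in("waisted_roller","plain_roller_a"):
    for b in boxes_of("side",l)[:4]:
        x,y,w,h=map(int,b["box"]);u,v=x+w//2,y+h//2;print(l,round(b["p"],2),[x,y,w,h],A[v,u].round(3),B[v,u].round(3),Z[v,u].round(3))
goal(.53,.0425,.146,3.35)
E
python3 lip.py
```

```text
t 6.35 pos [0.5355 0.0424 0.1586] jaw 3.08 tilt axis [-4.31  2.29] F [-2.2  5.7 14.2] w 0.13
tool shift mm [-0.2 -4.6 12.9] turn -0.27
pan theta 0.03378020773530198
plate tipper frame 456 [[-0.038, -0.0383, 0.1135], [-0.0344, 0.0358, 0.1281], [-0.0162, 0.1139, 0.1424]]
waisted_roller 0.51 [308, 250, 28, 9] 0.074 -0.076 0.106
plain_roller_a 0.67 [338, 239, 28, 17] 0.078 -0.003 0.121
plain_roller_a 0.55 [369, 234, 25, 17] 0.076 0.071 0.122
t 6.5 pos [0.5361 0.0423 0.16  ] jaw 3.11 tilt axis [-4.24  2.2 ] F [-1.4  2.2  5.1] w 0.129
tool shift mm [-0.1 -5.  14.4] turn -0.24
```

Request:
step_arm(steps=[[0, -1, 7, 0], [0, -1, 7, 0]])

```text
time: 6.7
tool_pos: [0.5367, 0.0436, 0.1553]
tool_rot: [-0.038, 0.688, 0.725, -0.008]
contact_force: [-6.4, 2.2, 15.6]
gripper_width: 0.128
```

```bash
python3 lip.py
```

```text
t 6.7 pos [0.5367 0.0436 0.1553] jaw 3.07 tilt axis [-3.75  2.29] F [-6.4  2.2 15.6] w 0.128
tool shift mm [-1.2 -6.2  9.7] turn -0.28
pan theta 0.0870780394877883
plate tipper frame 457 [[-0.0376, -0.0379, 0.1101], [-0.0336, 0.037, 0.1247], [-0.0162, 0.114, 0.1394]]
waisted_roller 0.66 [309, 247, 29, 12] 0.079 -0.074 0.114
waisted_roller 0.52 [325, 199, 61, 24] -0.033 0.033 0.138
plain_roller_a 0.82 [371, 234, 23, 15] 0.075 0.074 0.125
plain_roller_a 0.67 [341, 241, 27, 16] 0.087 0.0 0.122
plain_roller_a 0.55 [393, 163, 17, 17] -0.326 0.282 0.041
t 6.85 pos [0.5365 0.0435 0.1553] jaw 3.07 tilt axis [-3.77  2.27] F [-5.3  3.3 14.2] w 0.126
tool shift mm [-1.1 -6.   9.7] turn -0.28
```

Request:
step_arm(steps=[[0, -3, 11, 0], [0, -2, 11, 0], [0, -1, 9, 0]])

```text
time: 7.15
tool_pos: [0.5356, 0.0432, 0.1421]
tool_rot: [-0.031, 0.688, 0.725, -0.004]
contact_force: [-10.8, 0.7, 32.9]
gripper_width: 0.129
```

```bash
python3 lip.py
```

```text
t 7.15 pos [0.5356 0.0432 0.1421] jaw 3.03 tilt axis [-2.86  2.07] F [-10.8   0.7  32.9] w 0.129
tool shift mm [-0.3 -5.8 -3.7] turn -0.32
pan theta 0.7445304837165246
plate tipper frame 461 [[-0.0382, -0.0382, 0.0975], [-0.0345, 0.0378, 0.1127], [-0.0165, 0.1142, 0.1269]]
waisted_roller 0.72 [306, 230, 27, 12] 0.039 -0.077 0.133
plain_roller_a 0.73 [366, 219, 25, 16] 0.042 0.072 0.142
plain_roller_a 0.67 [335, 224, 27, 15] 0.043 -0.005 0.142
plain_roller_a 0.62 [297, 214, 102, 48] 0.079 -0.014 0.154
plain_roller_a 0.48 [394, 163, 18, 17] -0.332 0.292 0.036
t 7.3 pos [0.5346 0.0432 0.1417] jaw 3.03 tilt axis [-3.04  2.06] F [-12.2   0.6  24.6] w 0.129
tool shift mm [-0.3 -4.8 -4.1] turn -0.32
```

```bash
for i in 1 2 3; do python3 lip.py | grep -v shift; done; ls -t pics|head -2
```

```text
t 7.3 pos [0.5346 0.0432 0.1417] jaw 3.03 tilt axis [-3.04  2.06] F [-12.2   0.6  24.6] w 0.129
pan theta 0.44342443699798345
plate tipper frame 402 [[-0.039, -0.0588, 0.098], [-0.0331, 0.0268, 0.1211], [-0.0102, 0.1138, 0.1266]]
waisted_roller 0.74 [301, 219, 27, 19] -0.018 -0.079 0.109
plain_roller_a 0.85 [361, 208, 21, 22] -0.006 0.07 0.127
plain_roller_a 0.63 [331, 217, 26, 17] -0.002 -0.003 0.122
plain_roller_a 0.59 [296, 218, 104, 46] 0.083 -0.015 0.148
plain_roller_a 0.55 [393, 163, 20, 17] -0.329 0.291 0.039
t 7.45 pos [0.5344 0.0432 0.1417] jaw 2.99 tilt axis [-3.06  2.08] F [-8.9  0.4 21.2] w 0.125
t 7.45 pos [0.5344 0.0432 0.1417] jaw 2.99 tilt axis [-3.06  2.08] F [-8.9  0.4 21.2] w 0.125
pan theta 0.4590595577926807
plate tipper frame 357 [[-0.0393, -0.0405, 0.0974], [-0.034, 0.0377, 0.1211], [-0.0103, 0.114, 0.1266]]
waisted_roller 0.7 [299, 211, 21, 17] -0.12 -0.076 0.053
plain_roller_a 0.86 [359, 212, 24, 17] -0.005 0.07 0.124
plain_roller_a 0.77 [394, 162, 20, 19] -0.333 0.296 0.035
plain_roller_a 0.76 [331, 216, 27, 16] -0.003 -0.003 0.124
t 7.6 pos [0.5344 0.0432 0.1416] jaw 2.99 tilt axis [-3.07  2.08] F [-9.6 -0.5 19.9] w 0.125
t 7.6 pos [0.5344 0.0432 0.1416] jaw 2.99 tilt axis [-3.07  2.08] F [-9.6 -0.5 19.9] w 0.125
pan theta 0.4546108329415122
plate tipper frame 349 [[-0.0393, -0.0409, 0.0975], [-0.0343, 0.0376, 0.1206], [-0.0102, 0.1143, 0.1266]]
waisted_roller 0.47 [292, 205, 24, 14] -0.155 -0.085 0.052
plain_roller_a 0.65 [359, 211, 24, 19] -0.006 0.07 0.124
plain_roller_a 0.65 [330, 215, 26, 18] -0.005 -0.005 0.122
t 7.75 pos [0.5344 0.0432 0.1417] jaw 2.99 tilt axis [-3.07  2.08] F [-10.1  -0.4  20.4] w 0.127
lip765.png
lip750.png
```

```bash
python3 lip.py | grep -v shift; cp $(ls -t pics/lip*.png|head -1) pics/v.png
```

```text
t 7.75 pos [0.5344 0.0432 0.1417] jaw 2.99 tilt axis [-3.07  2.08] F [-10.1  -0.4  20.4] w 0.127
pan theta 0.4471784950522493
plate tipper frame 348 [[-0.0391, -0.0404, 0.0975], [-0.034, 0.0378, 0.1208], [-0.0102, 0.1145, 0.1266]]
waisted_roller 0.51 [292, 206, 25, 15] -0.152 -0.086 0.05
plain_roller_a 0.97 [330, 218, 28, 17] -0.001 -0.003 0.119
plain_roller_a 0.74 [394, 162, 18, 18] -0.329 0.291 0.039
plain_roller_a 0.7 [360, 209, 22, 20] -0.01 0.071 0.124
t 7.9 pos [0.5344 0.0432 0.1417] jaw 2.99 tilt axis [-3.06  2.08] F [-9.3  0.3 20.5] w 0.125
```

View pics/v.png

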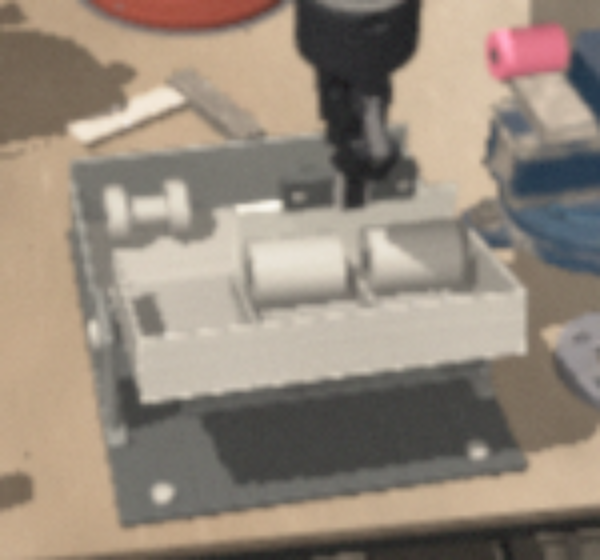

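The waisted roller lies in the tray at crop (147,207). Both plain rollers are held behind the plate at (297,268) and (415,255). Now I let the pan come back slowly.

Request:
step_arm(steps=[[0, 0, -7, 0], [0, 0, -6, 0], [0, 0, -6, 0]])

```text
time: 8.2
tool_pos: [0.5367, 0.0427, 0.1655]
tool_rot: [-0.031, 0.689, 0.724, -0.004]
contact_force: [-0.1, 0.6, -2.7]
gripper_width: 0.126
```

```bash
python3 lip.py;python3 lip.py
```

```text
t 8.2 pos [0.5367 0.0427 0.1655] jaw 2.96 tilt axis [-2.86  2.13] F [-0.1  0.6 -2.7] w 0.126
tool shift mm [-0.6 -5.7 19.8] turn -0.39
pan theta 0.00035281531157280166
plate tipper frame 499 [[-0.0364, -0.0384, 0.1223], [-0.0329, 0.0363, 0.1356], [-0.0108, 0.1126, 0.1513]]
waisted_roller 0.73 [293, 204, 24, 14] -0.157 -0.082 0.054
waisted_roller 0.38 [284, 194, 119, 97] 0.022 -0.01 0.084
plain_roller_a 0.98 [333, 220, 26, 17] 0.01 -0.001 0.122
plain_roller_a 0.72 [361, 212, 23, 19] 0.005 0.069 0.13
plain_roller_a 0.58 [393, 165, 21, 15] -0.329 0.291 0.035
t 8.35 pos [0.5364 0.0426 0.1648] jaw 2.95 tilt axis [-2.9   2.12] F [ 0.2  0.1 -2.2] w 0.133
tool shift mm [-0.6 -5.5 19. ] turn -0.4
t 8.35 pos [0.5364 0.0426 0.1648] jaw 2.95 tilt axis [-2.9   2.12] F [ 0.2  0.1 -2.2] w 0.133
tool shift mm [-0.6 -5.5 19. ] turn -0.4
pan theta -0.0007394640880460934
plate tipper frame 459 [[-0.0375, -0.0383, 0.1194], [-0.0335, 0.0361, 0.1338], [-0.0147, 0.1133, 0.1486]]
waisted_roller 0.58 [293, 204, 23, 16] -0.155 -0.085 0.052
waisted_roller 0.25 [199, 249, 48, 24] -0.018 -0.324 0.031
plain_roller_a 0.78 [393, 162, 21, 18] -0.333 0.293 0.036
plain_roller_a 0.7 [363, 220, 25, 19] 0.033 0.069 0.127
plain_roller_a 0.68 [334, 226, 24, 20] 0.037 -0.007 0.119
t 8.5 pos [0.5354 0.0428 0.1633] jaw 2.95 tilt axis [-3.08  2.14] F [-0.5 -0.1 -2. ] w 0.126
tool shift mm [-0.7 -4.5 17.5] turn -0.4
```

Request:
step_arm(steps=[[0, 0, -30, 0], [0, 0, -35, 0], [0, 0, -15, 0], [-30, 0, 0, 0], [-48, 0, 0, 0], [-48, 0, 0, 0], [-48, 0, 0, 0], [-48, 0, 0, 0]])

```text
time: 9.3
tool_pos: [0.5493, -0.1828, 0.2276]
tool_rot: [-0.037, 0.684, 0.728, -0.007]
contact_force: [2.1, -0.1, -2.4]
gripper_width: 0.127
```

```bash
python3 -c "
from h import *
goal(.556,-.314,.22,-14.3)"
```

```text
t 9.3 pos [ 0.5493 -0.1828  0.2276] jaw 3.64 tilt axis [-3.65  2.3 ] F [ 2.1 -0.1 -2.4] w 0.127
tool shift mm [-131.5   -1.1    1.9] turn 17.94
```

Request:
step_arm(steps=[[-45, 0, 0, 0], [-30, 0, 0, 6], [-15, 0, 0, 6], [-5, 0, 0, 6]])

```text
time: 9.7
tool_pos: [0.5495, -0.2869, 0.2165]
tool_rot: [-0.038, 0.795, 0.605, -0.015]
contact_force: [0.2, 0.7, -2.8]
gripper_width: 0.129
```

```bash
cat > st.py <<'E'
from h import *
grab_frame("side");grab_frame("side")
goal(.556,-.314,.12,-14.3)
j=np.radians(75.8);c,s=np.cos(j),np.sin(j)
for cam in("side","scene"):
    im,P=cloud(cam);t=T_tool()[:3,3]
    D=P-[.5545,-.314,0];U=c*D[...,0]+s*D[...,1];V=s*D[...,0]-c*D[...,1]  # U along slot, V normal (+x)
    m=(abs(V)<.05)&(abs(U)<.12)&(P[...,2]>t[2]-.062)&(P[...,2]<t[2]-.012)
    L=np.stack([V[m],U[m],P[m][:,2]],1);o=L.mean(0)
    for _ in range(3):
        n=np.linalg.svd(L-o,full_matrices=False)[2][2];n=n*np.sign(n[0]);L=L[abs((L-o)@n)<.003];o=L.mean(0)
    print(cam,len(L),"VUZ",o.round(4),"n",n.round(3),np.percentile(L,[1,99],axis=0).round(4).tolist())
print("edge-TCP: tcp z",t[2])
im,P=cloud("wrist");save("st%d.png"%round(state()["time"]*100),im)
goal(.556,-.314,.12,-14.3)
E
python3 st.py
```

```text
t 9.8 pos [ 0.5494 -0.2859  0.2164] jaw -15.17 tilt axis [-4.03  2.51] F [-0.6 -0.1 -1.9] w 0.125
tool shift mm [-27.7  21.4  94.3] turn -0.87
side 825 VUZ [-0.0125  0.0258  0.1802] n [ 0.996 -0.017 -0.085] [[-0.0167, -0.0486, 0.1553], [-0.0088, 0.0983, 0.2043]]
scene 378 VUZ [-0.0179  0.0336  0.1805] n [ 0.996 -0.015 -0.088] [[-0.0217, -0.0453, 0.1557], [-0.0138, 0.1025, 0.2048]]
edge-TCP: tcp z 0.21734621395424786
t 9.95 pos [ 0.5502 -0.2843  0.2178] jaw -14.94 tilt axis [-3.93  2.46] F [-0.2 -0.3 -2.1] w 0.125
tool shift mm [-29.5  20.8  95.8] turn -0.64
```

```bash
python3 -c "
from h import *
goal(.5597,-.314,.125,-14.3)"
```

```text
t 9.95 pos [ 0.5502 -0.2843  0.2178] jaw -14.94 tilt axis [-3.93  2.46] F [-0.2 -0.3 -2.1] w 0.125
tool shift mm [-28.4  24.   90.6] turn -0.64
```

Request:
step_arm(steps=[[-20, 15, 0, -0.6], [-6, 6, 30, 0], [0, 2, 30, 0], [0, 2, 20, 0]])

```text
time: 10.35
tool_pos: [0.5669, -0.3115, 0.1395]
tool_rot: [-0.032, 0.786, 0.617, -0.012]
contact_force: [0.5, -0.9, -1.6]
gripper_width: 0.131
```

```bash
python3 st.py; cp $(ls -t pics/st*.png|head -1) pics/u.png
```

```text
t 10.45 pos [ 0.5652 -0.3102  0.1369] jaw -13.65 tilt axis [-3.65  2.29] F [-0.9  0.5 -3.2] w 0.124
tool shift mm [-6.3 -6.8 17.3] turn 0.65
side 728 VUZ [0.0094 0.0055 0.1028] n [ 0.996  0.01  -0.085] [[0.0055, -0.0682, 0.0779], [0.0129, 0.0789, 0.1268]]
scene 305 VUZ [0.0048 0.013  0.1044] n [ 0.997  0.009 -0.076] [[0.0018, -0.0673, 0.0801], [0.0077, 0.0829, 0.1285]]
edge-TCP: tcp z 0.1413242043563187
t 10.6 pos [ 0.5677 -0.3124  0.1426] jaw -13.73 tilt axis [-3.22  1.97] F [-0.7  0.  -2.2] w 0.129
tool shift mm [-4.8 -9.6 23.1] turn 0.57
```

View pics/u.png

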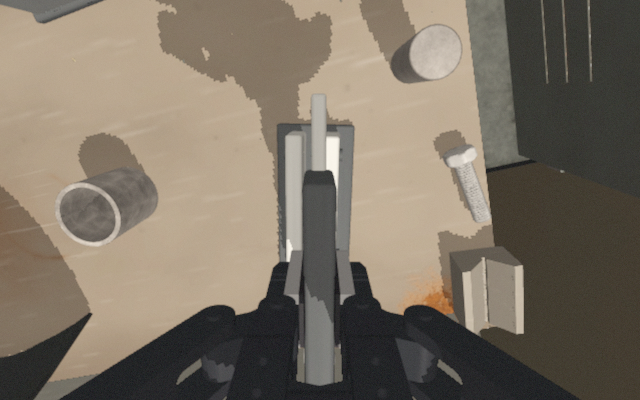

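```bash
python3 -c "
from h import *
for i in range(3):grab_frame('side');goal(.559,-.3155,.115,-14.2)"
```

```text
t 10.65 pos [ 0.568  -0.3128  0.1433] jaw -13.74 tilt axis [-3.16  1.93] F [-0.3  0.8 -2.2] w 0.129
tool shift mm [-5.4 -6.3 28.6] turn 0.46
t 10.7 pos [ 0.5681 -0.3129  0.1435] jaw -13.76 tilt axis [-3.14  1.92] F [-0.2  0.2 -2.2] w 0.128
tool shift mm [-5.2 -6.4 28.8] turn 0.44
t 10.75 pos [ 0.568  -0.313   0.1434] jaw -13.77 tilt axis [-3.15  1.92] F [-0.2 -0.1 -2.5] w 0.129
tool shift mm [-5.1 -6.4 28.7] turn 0.43
```

Request:
step_arm(steps=[[-4, -7, 8, 0.4], [-1, -1, 12, 0]])

```text
time: 10.95
tool_pos: [0.5595, -0.3168, 0.1274]
tool_rot: [-0.026, 0.789, 0.614, -0.01]
contact_force: [0.4, -0.1, -2.7]
gripper_width: 0.129
```

```bash
python3 -c "
from h import *
for i in range(5):grab_frame('side')"; python3 st.py
```

```text
t 11.3 pos [ 0.5597 -0.3161  0.1264] jaw -14.14 tilt axis [-2.9   1.75] F [-0.6  0.4 -3.3] w 0.13
tool shift mm [ 1.  -3.7  6.7] turn 0.16
side 718 VUZ [ 0.0058 -0.0015  0.0901] n [ 0.998  0.001 -0.064] [[0.0026, -0.0753, 0.0652], [0.0087, 0.0718, 0.1143]]
scene 296 VUZ [0.0001 0.0057 0.0895] n [ 0.998 -0.001 -0.065] [[-0.003, -0.073, 0.065], [0.0035, 0.0753, 0.1136]]
edge-TCP: tcp z 0.12655087190762113
t 11.45 pos [ 0.5597 -0.3161  0.1265] jaw -14.13 tilt axis [-2.9   1.75] F [ 0.2 -0.  -1.6] w 0.128
tool shift mm [ 1.  -3.7  6.8] turn 0.17
```

Request:
step_arm(steps=[[0, 0, 12, 0], [0, 0, 9, 0]])

```text
time: 11.65
tool_pos: [0.5598, -0.3162, 0.1064]
tool_rot: [-0.026, 0.789, 0.614, -0.01]
contact_force: [-0.3, -0.0, -3.0]
gripper_width: 0.127
```

```bash
python3 st.py
```

```text
t 11.75 pos [ 0.559  -0.3155  0.1051] jaw -14.12 tilt axis [-2.85  1.72] F [ 0.2  0.3 -2.1] w 0.125
tool shift mm [  1.   -4.1 -14.7] turn 0.18
side 688 VUZ [ 0.005  -0.0011  0.0696] n [ 0.997  0.002 -0.071] [[0.0018, -0.0759, 0.0446], [0.0082, 0.0715, 0.0935]]
scene 282 VUZ [-0.0002  0.0057  0.0699] n [ 0.998  0.    -0.069] [[-0.0032, -0.0751, 0.0459], [0.0026, 0.0759, 0.0943]]
edge-TCP: tcp z 0.10675281907981744
t 11.9 pos [ 0.5601 -0.3164  0.1074] jaw -14.13 tilt axis [-2.69  1.6 ] F [ 0.8 -0.1 -2.2] w 0.127
tool shift mm [  1.5  -5.2 -12.3] turn 0.17
```

Request:
step_arm(steps=[[0, -1, 11, 0], [0, 0, 11, 0]])

```text
time: 12.1
tool_pos: [0.5595, -0.3166, 0.087]
tool_rot: [-0.023, 0.789, 0.614, -0.009]
contact_force: [0.3, -0.1, -3.1]
gripper_width: 0.127
```

```bash
python3 -c "
from h import *
for i in range(4):grab_frame('side')
goal(.559,-.3155,.0755,-14.2)"
```

```text
t 12.3 pos [ 0.5591 -0.3163  0.0868] jaw -14.13 tilt axis [-2.54  1.49] F [ 0.5 -0.7 -2.7] w 0.13
tool shift mm [ 0.6  0.2 11.3] turn 0.07
```

Request:
step_arm(steps=[[0, 0, 9, 0], [0, 0, 5, 0]])

```text
time: 12.5
tool_pos: [0.5591, -0.3176, 0.0756]
tool_rot: [-0.022, 0.789, 0.614, -0.01]
contact_force: [-7.8, -0.0, 14.2]
gripper_width: 0.127
```

```bash
python3 st.py
```

```text
t 12.6 pos [ 0.559  -0.3174  0.0758] jaw -14.14 tilt axis [-2.52  1.35] F [-4.   0.1  4.4] w 0.129
tool shift mm [  3.1  -5.9 -43.9] turn 0.16
side 379 VUZ [ 0.01   -0.0035  0.0428] n [0.96  0.011 0.28 ] [[0.0044, -0.075, 0.0143], [0.0189, 0.0703, 0.063]]
scene 123 VUZ [-0.0035  0.0053  0.0434] n [ 0.875 -0.036 -0.482] [[-0.0207, -0.0705, 0.0155], [0.0039, 0.0753, 0.0626]]
edge-TCP: tcp z 0.07581541425883627
t 12.75 pos [ 0.559  -0.3174  0.0758] jaw -14.14 tilt axis [-2.51  1.34] F [-3.6 -0.2  4.9] w 0.126
tool shift mm [  3.1  -5.9 -43.9] turn 0.16
```

Request:
step_arm(steps=[[0, 0, 0, 0]], claw=100)

```text
time: 12.85
tool_pos: [0.5594, -0.3178, 0.0763]
tool_rot: [-0.022, 0.789, 0.614, -0.01]
contact_force: [0.7, 0.1, -0.2]
gripper_width: 0.282
```

```bash
python3 -c "
from h import *
for i in range(14):grab_frame('side')
goal(.559,-.3155,.0755,-14.2)"
```

```text
t 13.55 pos [ 0.559  -0.3174  0.0758] jaw -14.14 tilt axis [-2.51  1.34] F [ 0.4 -0.2  0.9] w 1.006
tool shift mm [ 1.9 -0.5  0.3] turn 0.06
```

Request:
step_arm(steps=[[0, 0, -20, 0], [0, 0, -40, 0], [0, 0, -40, 0], [0, 0, -40, 0], [0, 0, -30, 0], [0, 0, 0, 0]])

```text
time: 14.15
tool_pos: [0.5654, -0.3206, 0.2488]
tool_rot: [-0.026, 0.789, 0.614, -0.011]
contact_force: [-0.2, -0.4, 0.2]
gripper_width: 1.003
```

```bash
python3 - <<'E'
from h import *
for i in range(4):grab_frame('side')
im,P=cloud("wrist");X,Y,Z=P[...,0],P[...,1],P[...,2]
m=(abs(X-.555)<.06)&(abs(Y+.31)<.1)&(Z>.092)&(Z<.112)
Q=P[m];print("bar",len(Q),np.median(Q,0),cv2.minAreaRect((Q[:,:2]*1000).astype(np.float32)))
s,_=grab_frame("side")
save("f.png",np.hstack([cv2.resize(im,(448,280)),cv2.resize(s[150:330,180:405],(350,280))]))
E
python3 lip.py
```

```text
bar 1667 [ 0.55331436 -0.31217473  0.10248631] ((552.4525756835938, -315.81884765625), (89.69243621826172, 12.493572235107422), 75.5640869140625)
t 14.45 pos [ 0.5623 -0.3184  0.2395] jaw -14.12 tilt axis [-3.46  2.04] F [ 0.3 -0.5  0.4] w 0.997
tool shift mm [ 340.  -112.8  108.1] turn -17.47
pan theta 0.00029408272954542514Traceback (most recent call last):
  File "lip.py", line 13, in <module>
    L=np.stack([A[m],B[m],Z[m]],1);print("plate tipper frame",len(L),np.percentile(L,[1,50,99],axis=0).round(4).tolist())
                                                                     ~~~~~~~~~~~~~^^^^^^^^^^^^^^^^^^^^
    return _quantile_unchecked(
        a, q, axis, out, overwrite_input, method, keepdims, weights)
    return _ureduce(a,
                    func=_quantile_ureduce_func,
    ...<5 lines>...
                    overwrite_input=overwrite_input,
                    method=method)
    r = func(a, **kwargs)
    result = _quantile(arr,
                       quantiles=q,
    ...<2 lines>...
                       out=out,
                       weights=wgt)
    slices_having_nans = np.isnan(arr[-1, ...])
                                  ~~~^^^^^^^^^
IndexError: index -1 is out of bounds for axis 0 with size 0
```

View pics/f.png

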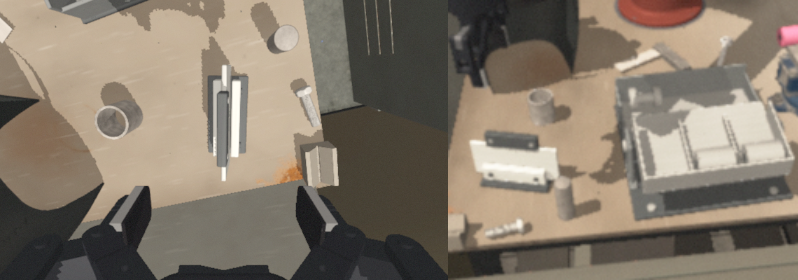

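The plate is back in its slot with the bar top at 102.5 mm, as at the start. The pan is at rest with both plain rollers in it, the waisted roller is in the tray, and both offcuts are in place. I'm handing in.

```bash
python3 -c "
from h import *
print(job_done(),state()['time'])"
```

```text
the job is handed in; nothing more can be done
the job is handed in; nothing more can be done
```

The job is done and handed in at about 14.5 s of simulated time. The hand-in gives no verdict, so this rests on my own checks.

**What I did:** I took the plate from its stand and set it across the lip so it barred the middle lane and the +y lane. I then pressed the lip down until the waisted roller alone rolled into the tray. After easing the pan back, I returned the plate to its slot and moved the gripper clear.

**Last checks:**
- **Pan:** tilt is about 0.000 rad, with both plain rollers in it.
- **Waisted roller:** it is in the tray, about 155 mm in front of the pivot in the last measurement. The final picture shows it in the tray.
- **Plate:** it is in the slot about 2 mm from where it started, with the bar top at 102.5 mm as before, and the gripper is well above it.
- **Offcuts:** both look unmoved in the final picture. I did not measure them again.

**What failed or disagreed:**
- **Press depth:** the pan tipped to about 0.45 rad, its stop, where I had aimed for about 0.33. The lip force peaked near 33 N and the plain rollers stayed behind the plate.
- **Tool tilt:** the tool leaned by 3–6° during the moves because the arm sags a little with every step. I corrected for this when placing the plate.
- **Bad readings:** one pan angle taken while the rollers were moving (0.74 rad) was a bad fit. The final check script also stopped with an error after printing the pan angle, so the last roller positions come from the picture.

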